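Clamp the test plate with the swing strap and cam lever

TASK

Clamp the metal test plate where it lies: with a finger push the clamp's strap round over the plate until it is home against its stop, and only then push the cam lever all the way down until it lies level. Just push: do not lift or shift the plate and leave the small things standing around the clamp where they are.

Things in the scene. Friction and masses are not known exactly. Their poses are not given: they have to be found in the camera images.
- clamp_base: Fixed aluminium clamp base, 90 mm (x) by 122 mm (y) by 12 mm high, on the pale glass desk cover. Origin on its underside, below the middle of the plate; the base spans x -45..45, y -40..82 mm. The plate lies along the base's x axis at y = 0 on the base's top, between two low steel strips, its ends standing out beyond the base; the pivot post of the strap stands at x = 0, y = +60 mm. Stands differently each time.
- pivot (a point): Point on the vertical pivot axis of the strap, at the height of the strap's top face (36 mm above the underside of the base). Axes as clamp_base.
- strap (a joint): Swing of the dark steel strap about the vertical pivot, rad: 0 = home, over the plate, against its stop, pointing along the base's -y; it grows as the strap is swung away (clockwise seen from above, at 1.57 it points along the base's -x), up to 1.75. So it is pushed home counter-clockwise seen from above. Stiff: about 2 N at the tab moves it, and it stays where left. The strap is 19 mm wide, 98 mm long from the pivot, from 26 to 36 mm above the underside of the base.
- tab (a point): Middle of the upright finger tab on the outer end of the strap, 82 mm from the pivot axis. The tab is a plate 34 mm long (along the strap), 6 mm thick, its top 17 mm above this point and its foot on the strap 15 mm below this point. Push on its flat side. This frame's -y runs along the strap outwards, its x is square to the tab.
- cam_lever (a joint): Cam lever, hinged on top of the strap at the pivot, turning with the strap; rad: 0 = standing up at 65 degrees above level, leaning away from the strap; grows as it is pushed down, to 1.13 = level, pointing straight back from the strap (along the base's +y when the strap is home). About 3 N at its end moves it, and it stays where left; it drives the pad under the strap down.
- lever_hinge (a point): Middle of the lever's hinge pin, on the pivot axis, 46 mm above the underside of the base; frame as the lever's own (turns with it).
- lever_tip (a point): Outer end of the lever, on its centre line, 96 mm from the hinge. The outer 50 mm is a black grip 18 mm wide and 12 mm thick.
- pad: Round rubber pressure pad, 18 mm across, under the strap 60 mm from the pivot; origin at the middle of its underside. It clears the plate by 3 mm with the lever up and presses on it with the lever down.
- test_plate: Loose stainless test plate 50 by 125 by 2 mm with a strip of tape, lying on the clamp base; origin on its underside, its long direction is its own y (-72 to 53 mm, the tape's tail beyond it to 72 mm).
- weight: Loose bystander: brass weight, 24 mm across, 35 mm high, origin under its middle.
- stopper: Loose bystander: rubber stopper, 32 mm across, 28 mm high, origin under its middle.
- small_vial: Loose bystander: small capped vial, 22 mm across, 46 mm high, origin under its middle.

How it is judged:
By the outcome, as a careful person would: the job done as asked, in the order asked, and still so for the second after the job is handed in, with the robot touching nothing.
It also fails if it takes over 45 s, if anything falls off the work surface, if the arm or the gripper's body presses on something with over 40 N, if the wrist force passes 120 N, or if a joint passes its speed limit or range.

ROBOT

A 6-joint arm with a two-finger parallel gripper is mounted at the origin on a cart in front of the work surface, level with it; the furniture and walls round the work are solid. World frame = base frame: x ahead of the robot, y to its left, z up, the work surface at z = 0. Lengths are in mm, angles in rad, forces in N, time in s.
With the tool pointing down it reaches from about 400 to 925 mm from the base axis. Payload 12.5 kg.
Tool frame: the origin (TCP) lies at the very end of the fingers, on their centre line; the grasp point (between the pads) lies 19 mm behind it; z points along the fingers, x is the direction in which the jaws open and shut, and the axes are right-handed (so a half turn about z gives the same grasp; the last joint's range is limited). The gripper opens to 95 mm and grips with 3 to 60 N. Pads are 20 mm wide; open, the fingers measure 119 mm over their backs; the gripper's body (75 mm by 180 mm) begins 59 mm behind the grasp point.
Start: joints at [-1.395, 0.491, 1.559, -0, 1.092, -0.106], TCP at [173.826, -600.359, 214.661] pointing down, gripper open.
Joint ranges: [-3.1, 3.1], [-0.84, 2.19], [0.05, 2.79], [-1.13, 4.28], [0.06, 2.93], [-2.69, 2.69]. Speed limits (rad/s): [2.22, 2.22, 2.79, 3.14, 3.14, 3.14].

INTERFACE

Orientations are given as [roll, pitch, yaw] about the fixed x, y, z axes, in that order (R = Rz(yaw) Ry(pitch) Rx(roll)).
In Python, from cell import env gives the robot as it stands.
- The arm moves only by the tool arm_command, never from a script. Its argument "motion" is one flat list of numbers, 7 for each row, row after row: the opening, from -1 (shut) to 1 (fully open), then the shift along the tool's x, y, z in mm, then the turn, a rotation vector about the tool's x, y, z in degrees. In form: [fingers, dx, dy, dz, rx, ry, rz, fingers, dx, dy, dz, rx, ry, rz, ...]. A call has 1 to 20 rows; each row is the pose to reach, as a shift and turn from the pose commanded when the call began, along the tool's axes at that moment; what a row does not reach only later rows make up. A row lasts 1/10 s, in which the tool goes at most 50 mm and 8.59 degrees, less where a joint would pass 70% of its speed; a pose out of reach is approached as far as the arm can. A call with a gripper value outside its range is refused whole. The fingers move at their own pace and stop on an object; the grip force is fixed at half the most. Time passes only in rows, so rows that repeat a pose let the fingers close. It gives the time, the measured TCP pose, the force and the opening at its end, in the units of the state.
- env.state(): the state, without advancing time (a new reading comes with each control period).
- env.read_camera(name): name is "scene" or "top" or "wrist"; returns (picture, depth): 400x640x3 uint8, red, green, blue; 400x640 float32, mm along the optical axis (not along the pixel's ray), 0 where there is no reading.
- env.calibration(name): a dict with "fx", "fy", "cx", "cy" (pixels), "distortion" ([k1, k2, p1, p2, k3] as OpenCV has them; the pictures are not rectified), "cam_to_world" (4x4, takes a point from camera to world coordinates). Camera axes: x right, y down, z forward; pixel columns grow to the right and rows downward; lengths in mm; the calibration is good to about 2 mm. A picture is of the moment at which its call begins: read the wrist's pose just before it. calibration takes no time and is no camera call; for the wrist camera it gives the pose at the moment of the call.
- env.job_done(): hands the job in, once; it reports no verdict.
Trained networks look in the newest picture that a camera, given by its name, has taken for a name from the list of things; names that differ only in an ending like _2 or _b are one class to them, and where a whole thing is asked for, a point or a joint stands for the part that bears it (a point fixed in the world has none). Each returns a list of dicts, best first, with "confidence" (0 to 1); they miss things now and then, are a little off and sometimes report something else, mostly with a low value. They report only what shows in the picture. A call takes as long as a camera call.
- env.recognise(camera, label): "location" ([column, row] in pixels, amid what is visible of it).
- env.silhouettes(camera, label): "region" (400x640 bool, what is visible of it) and "location" ([column, row] in pixels, amid what is visible of it).
- env.spot_point(camera, label): "location" ([column, row] in pixels: a listed point, or the origin of a listed thing).
The state is a dict: "t": time; "joints": joint angles; "qvel": joint speeds; "tau": joint torques, N m; "eef_pos": TCP position; "tcp_rot": TCP orientation; "ft_force": force on the tool from outside, world axes, zero at the start; "moment": the same for the moment, N m; "opening": opening from 0.0 (shut) to 1.0 (fully open).
Only numpy, scipy, OpenCV 4.12 (cv2) and the standard library are available. Lean on these libraries where they do the work, as an engineer would, in place of code of your own. Each camera call takes 0.05 s, during which the arm holds its last target.

## Working session

There is one attempt and no reset: what is moved stays moved. The work goes in short steps, Python scripts to look and compute and a tool call to move; the robot and the scene stay as the last step left them, time stands still between calls to the robot, and variables do not carry over. Pictures are saved under pics/ and viewed, and the job is handed in when it is done.

Besides the shell and the picture viewer there is one more tool, called by a JSON object that holds its "api" and its "payload", one argument or row to a line. arm_command: Moves the arm, as the interface text tells. Its arguments: {"type":"object","properties":{"motion":{"type":"array","items":{"type":"number"}}},"required":["motion"]}

```bash
ls; mkdir -p pics; python3 - <<'E'
from cell import env
import cv2
print(env.state())
for n in ["scene","top"]:
    p,d=env.read_camera(n)
    cv2.imwrite(f"pics/{n}0.png",p[:,:,::-1])
    for l in ["pivot","tab","lever_tip","lever_hinge","clamp_base","test_plate","pad","weight","stopper","small_vial"]:
        r=env.spot_point(n,l)
        print(n,l,[(x["location"],round(x["confidence"],2)) for x in r[:2]])
    c=env.calibration(n);print(c)
print(env.state()["t"])
E
```

```text
pics
{'t': 0.0, 'joints': array([-1.39456619e+00,  4.91564181e-01,  1.55942059e+00, -5.82617375e-06,
        1.09171274e+00, -1.05606438e-01]), 'qvel': array([ 0.00067096, -0.00030299,  0.00087129,  0.00015783,  0.00091785,
       -0.00070551]), 'tau': array([ 2.81080072e-03, -6.12625694e+01, -2.58178765e+01,  6.94704219e-02,
        4.82255383e-02, -9.45014153e-05]), 'eef_pos': array([ 173.80063615, -600.10572657,  214.06881922]), 'tcp_rot': array([-3.14148133e+00,  1.09924821e-03, -1.28895700e+00]), 'ft_force': array([-0.01002107,  0.65296978,  0.01730278]), 'moment': array([ 0.01082995, -0.01541951, -0.0035923 ]), 'opening': 0.9982351947317791}
scene pivot [([307.9, 239.3], 0.75)]
scene tab [([355.3, 238.8], 0.9), ([329.5, 229.0], 0.28)]
scene lever_tip [([280.4, 193.0], 0.96)]
scene lever_hinge [([309.3, 234.7], 0.64)]
scene clamp_base [([325.2, 240.3], 0.79)]
scene test_plate [([320.0, 233.1], 0.83)]
scene pad [([354.8, 239.6], 0.7), ([343.6, 251.9], 0.62)]
scene weight [([329.2, 225.8], 0.58)]
scene stopper [([271.5, 251.7], 0.68)]
scene small_vial [([345.4, 226.3], 0.6)]
{'fx'
[... 739 characters left out ...]
st_plate [([299.8, 222.2], 0.65)]
top pad []
top weight [([331.9, 219.2], 0.43)]
top stopper [([265.7, 203.5], 0.62)]
top small_vial [([334.7, 228.7], 0.42)]
{'fx': 406.87065272751664, 'fy': 406.87065272751664, 'cx': 314.7773818102147, 'cy': 201.7924119676407, 'distortion': array([0.0107762, 0.       , 0.       , 0.       , 0.       ]), 'cam_to_world': array([[-8.28258833e-02, -9.69843814e-01,  2.29222269e-01,
         4.33205385e+02],
       [-9.96545749e-01,  7.92103014e-02, -2.49459227e-02,
        -1.78983151e+02],
       [ 6.03688379e-03, -2.30496646e-01, -9.73054393e-01,
         9.45341606e+02],
       [ 0.00000000e+00,  0.00000000e+00,  0.00000000e+00,
         1.00000000e+00]])}
1.1
```

View pictures.

```bash
python3 - <<'E'
import cv2
a=cv2.imread("pics/scene0.png");b=cv2.imread("pics/top0.png")
cv2.imwrite("pics/s0c.png",cv2.resize(a[160:310,220:420],None,fx=4,fy=4,interpolation=cv2.INTER_CUBIC)[:600,:800])
cv2.imwrite("pics/t0c.png",cv2.resize(b[150:300,200:400],None,fx=4,fy=4,interpolation=cv2.INTER_CUBIC)[:600,:800])
E
```

```text
(no output)
```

View pics/scene0.png

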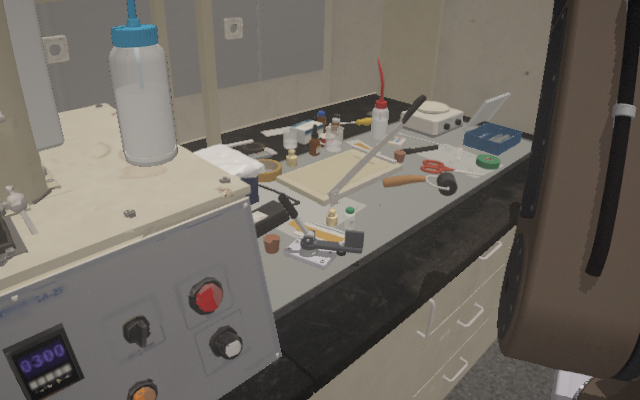

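View pics/s0c.png

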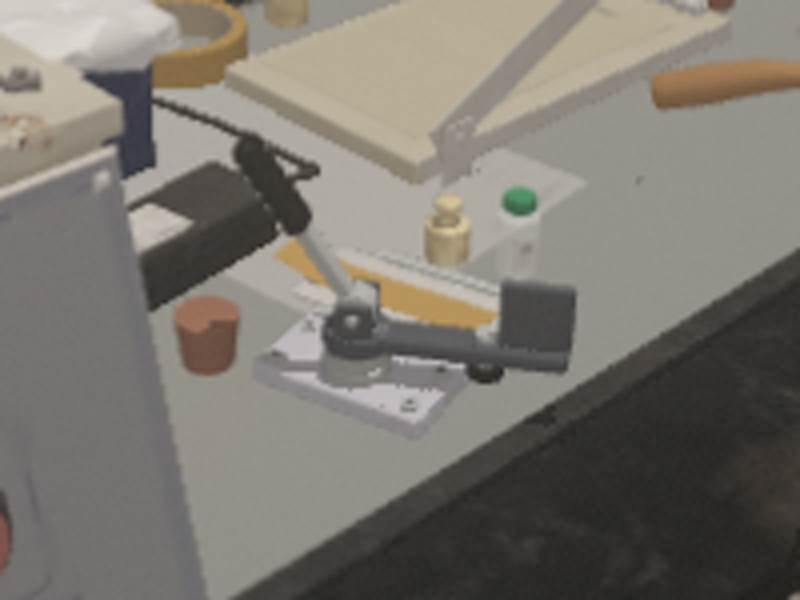

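View pics/t0c.png

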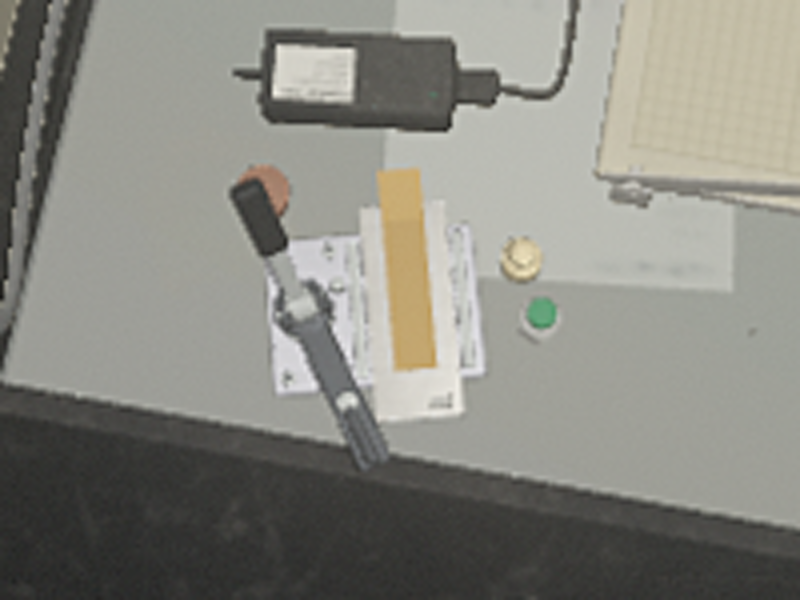

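View pics/top0.png

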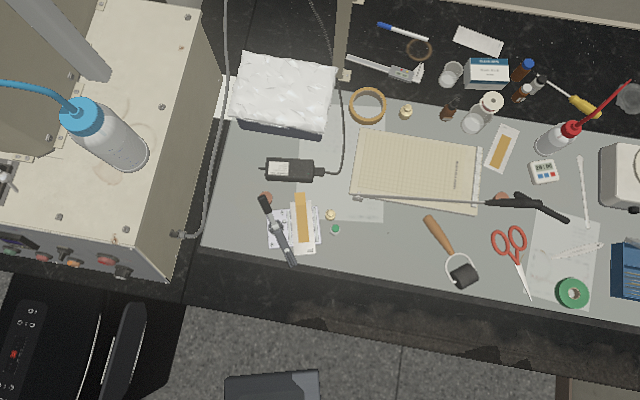

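```bash
cat >h.py <<'E'
import numpy as np,cv2
from cell import env
def ray(n,px,cal=None):
    c=cal or env.calibration(n)
    K=np.array([[c["fx"],0,c["cx"]],[0,c["fy"],c["cy"]],[0,0,1]])
    u=cv2.undistortPoints(np.array([[px]],float),K,np.array(c["distortion"]))[0,0]
    T=c["cam_to_world"];return T[:3,3],T[:3,:3]@np.array([u[0],u[1],1])
def atz(n,px,z,cal=None):
    o,d=ray(n,px,cal);return o+d*(z-o[2])/d[2]
def tri(L):
    A=0;b=0
    for o,d in L:
        d=d/np.linalg.norm(d);P=np.eye(3)-np.outer(d,d);A=A+P;b=b+P@o
    return np.linalg.solve(A,b)
def cloud(n,d,cal=None):
    c=cal or env.calibration(n);K=np.array([[c["fx"],0,c["cx"]],[0,c["fy"],c["cy"]],[0,0,1]])
    v,u=np.mgrid[0:400,0:640]
    q=cv2.undistortPoints(np.stack([u,v],-1).reshape(-1,1,2).astype(float),K,np.array(c["distortion"])).reshape(400,640,2)
    P=np.dstack([q*d[...,None],d]);T=c["cam_to_world"];return P@T[:3,:3].T+T[:3,3]
E
python3 - <<'E'
from h import *
np.set_printoptions(precision=1,suppress=True)
S={"pivot":(307.9,239.3),"tab":(355.3,238.8),"lever_tip":(280.4,193),"lever_hinge":(309.3,234.7)}
T={"pivot":(270.9,223.0),"tab":(286.1,260.6),"lever_tip":(263.1,198.3),"lever_hinge":(277.5,226.6)}
Z={"pivot":36,"tab":51,"lever_tip":133,"lever_hinge":46}
for k in S: print(k,tri([ray("scene",S[k]),ray("top",T[k])]),atz("scene",S[k],Z[k]),atz("top",T[k],Z[k]))
for k,t,s,z in [("weight",(331.9,219.2),(329.2,225.8),0),("stopper",(265.7,203.5),(271.5,251.7),0),("vial",(334.7,228.7),(345.4,226.3),0)]:print(k,atz("top",t,z),atz("scene",s,z))
p,d=env.read_camera("top");P=cloud("top",d)
np.save("top0.npy",P)
# base corners in crop (/4+200,150)
for c in [(268,238),(275,393),(484,374),(468,224)]: print(c,atz("top",(c[0]/4+200,c[1]/4+150),12))
for c in [(378,170),(420,168),(464,412),(375,418),(360,208),(443,202)]: print(c,atz("top",(c[0]/4+200,c[1]/4+150),14))
print("ground",P[240,240],P[255,330],P[210,380])
for y,x in [(200,215),(150,210),(100,210),(50,200),(240,185),(160,150),(130,130),(240,100)]: print(x,y,P[y,x])
E
```

```text
pivot [ 598.8 -102.4   52.4] [ 606.6 -123.9   36. ] [606.3 -99.1  36. ]
tab [ 514.3 -130.1   67.3] [ 522.5 -153.    51. ] [ 517.5 -128.6   51. ]
lever_tip [642.5 -93.5 136.5] [649.9 -98.8 133. ] [640.6 -94.6 133. ]
lever_hinge [ 595.3 -114.    55.2] [ 604.7 -125.7   46. ] [ 595.  -114.2   46. ]
weight [ 610.5 -240.1    0. ] [ 623.7 -238.5    0. ]
stopper [661.3 -86.3   0. ] [671.2 -94.9   0. ]
vial [ 587.3 -244.5    0. ] [ 593.5 -255.6    0. ]
(268, 238) [643.7 -89.7  12. ]
(275, 393) [552.6 -88.6  12. ]
(484, 374) [ 553.6 -209.    12. ]
(468, 224) [ 642.5 -207.3   12. ]
(378, 170) [ 679.  -156.9   14. ]
(420, 168) [ 678.2 -181.8   14. ]
(464, 412) [ 532.6 -195.7   14. ]
(375, 418) [ 533.4 -144.8   14. ]
(360, 208) [ 656.8 -144.8   14. ]
(443, 202) [ 656.5 -193.7   14. ]
ground [578.  -22.7   5.3] [ 526.4 -227.6    4.5] [ 622.2 -355.2    5.3]
215 200 [677.5  31.8   8.2]
210 150 [808.8  43.4  -4.4]
210 100 [899.4  21.1  77.9]
200 50 [943.    8.8 206.7]
185 240 [589.6 106.   -1.4]
150 160 [691.7  85.  265.9]
130 130 [713.6  85.5 345.8]
100 240 [559.8 173.5 251.5]
```

```bash
python3 - <<'E'
from h import *
np.set_printoptions(precision=3,suppress=True)
from scipy.spatial.transform import Rotation as R
s=env.state();M=np.eye(4);M[:3,:3]=R.from_euler("xyz",s["tcp_rot"]).as_matrix();M[:3,3]=s["eef_pos"]
c=env.calibration("wrist");print(np.linalg.inv(M)@c["cam_to_world"],c["fx"],c["distortion"])
Rm=M[:3,:3]
print("to start view", Rm.T@(np.array([500,-115,250])-M[:3,3]))
E
```

```text
[[   1.       0.001    0.001   -1.01 ]
 [  -0.001    0.957    0.292  -83.159]
 [  -0.      -0.292    0.957 -170.451]
 [   0.       0.       0.       1.   ]] 302.15813787599853 [-0.025  0.     0.     0.     0.   ]
to start view [-375.501 -448.283  -35.381]
```

```bash
python3 - <<'E'
from h import *
from scipy.spatial.transform import Rotation as R
s=env.state();Rm=R.from_euler("xyz",s["tcp_rot"]).as_matrix()
print("to start view", Rm.T@(np.array([530,-115,255])-s["eef_pos"]))
E
```

```text
to start view [-367.15751923 -477.09927527  -40.3802518 ]
```

{"api": "arm_command", "payload": {
  "motion": [-1,-367,-477,-40,0,0,0,-1,-367,-477,-40,0,0,0,-1,-367,-477,-40,0,0,0,-1,-367,-477,-40,0,0,0,-1,-367,-477,-40,0,0,0,-1,-367,-477,-40,0,0,0,-1,-367,-477,-40,0,0,0,-1,-367,-477,-40,0,0,0,-1,-367,-477,-40,0,0,0,-1,-367,-477,-40,0,0,0,-1,-367,-477,-40,0,0,0,-1,-367,-477,-40,0,0,0,-1,-367,-477,-40,0,0,0,-1,-367,-477,-40,0,0,0,-1,-367,-477,-40,0,0,0,-1,-367,-477,-40,0,0,0]
}}

```text
t: 2.75
eef_pos: [529.3, -116.3, 254.6]
tcp_rot: [3.141, -0.0, -1.291]
ft_force: [0.3, -0.1, -0.1]
opening: 0.008
```

```bash
python3 - <<'E'
from h import *
np.set_printoptions(precision=1,suppress=True)
c=env.calibration("wrist")
p,d=env.read_camera("wrist");cv2.imwrite("pics/w1.png",p[:,:,::-1])
P=cloud("wrist",d,c);np.save("w1.npy",P)
for l,z in [("pivot",41),("tab",56),("lever_tip",138),("lever_hinge",51),("clamp_base",5),("test_plate",17),("weight",5),("stopper",5),("small_vial",5)]:
    r=env.spot_point("wrist",l)
    for x in r[:2]: print(l,x["location"],round(x["confidence"],2),atz("wrist",x["location"],z,c),P[int(x["location"][1]),int(x["location"][0])])
E
```

```text
pivot [327.9, 115.7] 0.74 [ 595.8 -109.4   41. ] [ 597.  -107.2   63. ]
tab [334.4, 184.0] 0.57 [ 518.1 -140.8   56. ] [ 522.4 -138.    73.8]
lever_tip [327.9, 58.2] 0.98 [646.3 -91.  138. ] [646.6 -90.2 134.8]
lever_hinge [326.4, 115.1] 0.65 [ 596.3 -107.1   51. ] [ 596.8 -106.    65.3]
test_plate [374.2, 122.5] 0.65 [ 603.7 -171.8   17. ] [ 604.2 -170.5   21. ]
weight [418.7, 125.0] 0.62 [ 617.4 -233.7    5. ] [ 616.7 -225.1   27.8]
stopper [330.1, 51.7] 0.94 [671.7 -90.9   5. ] [667.6 -90.7  37.1]
small_vial [414.2, 153.4] 0.76 [ 579.2 -242.     5. ] [ 581.8 -230.2   36.8]
```

View pics/w1.png

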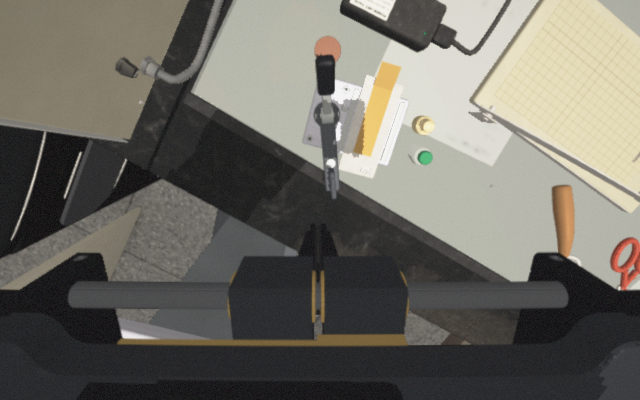

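```bash
python3 - <<'E'
from h import *
np.set_printoptions(precision=1,suppress=True)
P=np.load("w1.npy")
X=P[100:215,300:360].reshape(-1,3)
t=X[(X[:,2]>62)&(X[:,2]<80)&(X[:,0]<560)&(X[:,0]>480)]
print("tab",len(t),t.mean(0),t.min(0),t.max(0),np.linalg.svd(t[:,:2]-t[:,:2].mean(0),full_matrices=False)[2][0])
s=X[(X[:,2]>35)&(X[:,2]<48)&(X[:,0]<590)]
print("strap",len(s),s.mean(0),np.median(s[:,2]),np.linalg.svd(s[:,:2]-s[:,:2].mean(0),full_matrices=False)[2][0])
Y=P[60:200,200:460].reshape(-1,3)
g=Y[Y[:,2]<12];print("ground",np.median(g[:,2]))
b=Y[(Y[:,2]>12.)&(Y[:,2]<26)];print("base",b.min(0),b.max(0),np.histogram(b[:,2],10))
r=env.silhouettes("wrist","tab")
for x in r[:2]: print(x["confidence"],x["location"],x["region"].sum())
print(t[np.argsort(t[:,0])][::8])
E
```

```text
tab 144 [ 522.5 -135.8   74.2] [ 505.3 -143.8   62.7] [ 537.2 -128.7   77.3] [-0.9 -0.4]
strap 873 [ 553.3 -123.5   43.7] 43.68181275283217 [-0.9 -0.4]
ground 7.224955751367531
base [ 532.4 -239.8   12.1] [668.  -84.7  26. ] (array([  18,   15,   14,   43,  269, 1000, 1922, 2334,  609,  120]), array([12.1, 13.5, 14.9, 16.3, 17.6, 19. , 20.4, 21.8, 23.2, 24.6, 26. ]))
0.74 [418.8, 155.6] 420
0.65 [326.9, 118.7] 2465
[[ 505.3 -141.9   74.5]
 [ 508.  -138.5   73.5]
 [ 509.5 -143.2   74. ]
 [ 511.8 -137.4   73.9]
 [ 513.8 -138.    75.4]
 [ 515.7 -139.9   75.6]
 [ 517.5 -136.8   76. ]
 [ 519.  -140.3   73.1]
 [ 520.8 -135.9   75. ]
 [ 522.5 -135.2   76.9]
 [ 524.5 -134.7   75.4]
 [ 526.1 -136.8   74.2]
 [ 528.4 -134.8   75.5]
 [ 530.5 -132.9   75.8]
 [ 531.9 -135.    74.1]
 [ 533.6 -130.7   75.5]
 [ 535.2 -129.1   73.5]
 [ 536.5 -131.3   71.2]]
```

```bash
cat >>h.py <<'E'
from scipy.spatial.transform import Rotation as Ro
def rows(targets,f=-1,pose=None):
    s=env.state();R0=Ro.from_euler("xyz",s["tcp_rot"]);p0=s["eef_pos"]
    if pose: p0=np.array(pose[0],float);R0=Ro.from_euler("xyz",pose[1])
    for x,y,z,yaw in targets:
        d=R0.inv().apply(np.array([x,y,z])-p0)
        rv=(R0.inv()*Ro.from_euler("xyz",[np.pi,0,yaw])).as_rotvec(degrees=True)
        print("%d, %.1f, %.1f, %.1f, 0, 0, %.1f,"%(f,*d,rv[2]),end=" ")
        if max(abs(rv[:2]))>1: print("TILT",rv)
    print()
PIV=np.array([597.,-107.])
def arc(th,r=80,off=15): 
    return PIV+r*np.array([-np.sin(th),-np.cos(th)])-off*np.array([np.cos(th),-np.sin(th)])
E
python3 - <<'E'
from h import *
a=arc(1.204,80,30);print(a)
rows([(*a,110,-1.204),(*a,50,-1.204)])
E
```

```text
[ 511.56271418 -107.68570503]
-1, -12.4, 15.6, 144.6, 0, 0, -4.9, -1, -12.4, 15.6, 204.6, 0, 0, -4.9,
```

{"api": "arm_command", "payload": {
  "motion": [-1,-12.4,15.6,60,0,0,-4.9,-1,-12.4,15.6,110,0,0,-4.9,-1,-12.4,15.6,145,0,0,-4.9,-1,-12.4,15.6,175,0,0,-4.9,-1,-12.4,15.6,195,0,0,-4.9,-1,-12.4,15.6,204.5,0,0,-4.9,-1,-12.4,15.6,204.5,0,0,-4.9,-1,-12.4,15.6,204.5,0,0,-4.9]
}}

```text
t: 4.1
eef_pos: [512.0, -107.7, 50.9]
tcp_rot: [-3.141, -0.001, -1.203]
ft_force: [0.5, -0.2, -0.1]
opening: 0.003
```

```bash
python3 - <<'E'
from h import *
np.set_printoptions(precision=1,suppress=True)
s=env.state();print(s["t"],s["eef_pos"],s["tcp_rot"],s["ft_force"])
for n in["wrist","scene"]:
    p,d=env.read_camera(n);cv2.imwrite(f"pics/{n}2.png",p[:,:,::-1] if n=="wrist" else cv2.resize(p[140:290,220:420,::-1],None,fx=4,fy=4))
t=[(*arc(th),50,-th) for th in np.linspace(1.204,0.1,17)]
rows(t)
E
```

```text
4.1 [ 512.  -107.7   50.9] [-3.1 -0.  -1.2] [ 0.5 -0.2 -0.1]
-1, 14.7, 0.5, 1.3, 0, 0, 0.0, -1, 20.2, 1.3, 1.3, 0, 0, -3.9, -1, 25.8, 1.8, 1.3, 0, 0, -7.9, -1, 31.4, 1.9, 1.3, 0, 0, -11.8, -1, 37.1, 1.6, 1.3, 0, 0, -15.8, -1, 42.6, 0.9, 1.3, 0, 0, -19.7, -1, 48.1, -0.2, 1.3, 0, 0, -23.7, -1, 53.6, -1.7, 1.3, 0, 0, -27.6, -1, 58.9, -3.5, 1.3, 0, 0, -31.6, -1, 64.0, -5.7, 1.4, 0, 0, -35.5, -1, 69.0, -8.2, 1.4, 0, 0, -39.5, -1, 73.9, -11.1, 1.4, 0, 0, -43.4, -1, 78.5, -14.3, 1.4, 0, 0, -47.4, -1, 82.9, -17.8, 1.4, 0, 0, -51.4, -1, 87.0, -21.6, 1.4, 0, 0, -55.3, -1, 90.8, -25.7, 1.4, 0, 0, -59.3, -1, 94.4, -30.1, 1.4, 0, 0, -63.2,
```

View pics/wrist2.png

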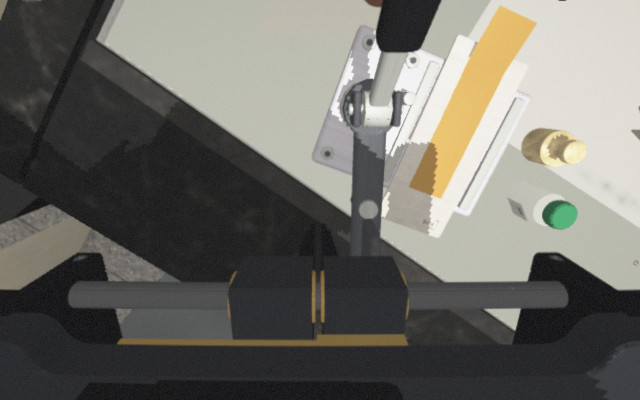

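View pics/scene2.png

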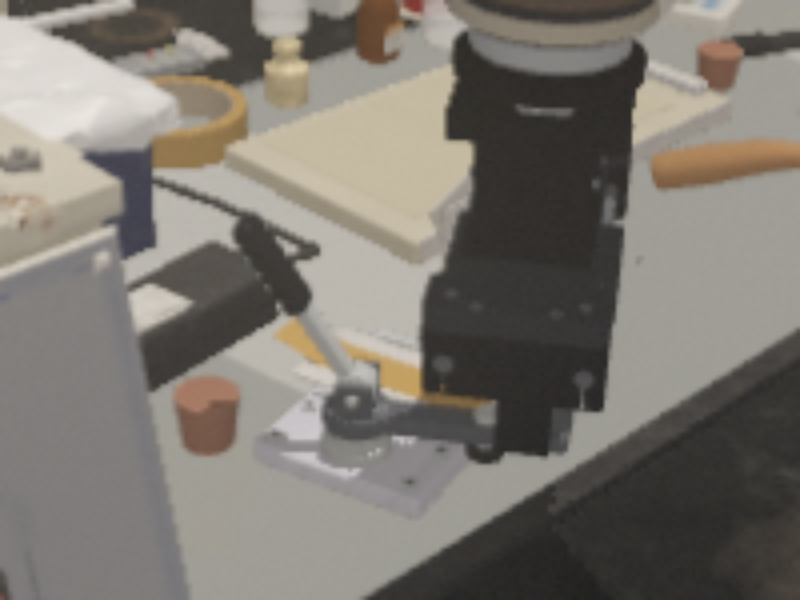

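{"api": "arm_command", "payload": {
  "motion": [-1,8,0.5,1,0,0,0,-1,14.7,0.5,1.3,0,0,0.0,-1,20.2,1.3,1.3,0,0,-3.9,-1,25.8,1.8,1.3,0,0,-7.9,-1,31.4,1.9,1.3,0,0,-11.8,-1,37.1,1.6,1.3,0,0,-15.8,-1,42.6,0.9,1.3,0,0,-19.7,-1,48.1,-0.2,1.3,0,0,-23.7,-1,53.6,-1.7,1.3,0,0,-27.6,-1,58.9,-3.5,1.3,0,0,-31.6,-1,64.0,-5.7,1.4,0,0,-35.5,-1,69.0,-8.2,1.4,0,0,-39.5,-1,73.9,-11.1,1.4,0,0,-43.4,-1,78.5,-14.3,1.4,0,0,-47.4,-1,82.9,-17.8,1.4,0,0,-51.4,-1,87.0,-21.6,1.4,0,0,-55.3,-1,90.8,-25.7,1.4,0,0,-59.3,-1,94.4,-30.1,1.4,0,0,-63.2,-1,94.4,-30.1,1.4,0,0,-63.2]
}}

```text
t: 6.1
eef_pos: [574.0, -185.8, 48.9]
tcp_rot: [3.141, -0.001, -0.1]
ft_force: [-0.8, 0.8, 1.0]
opening: 0.005
```

```bash
python3 - <<'E'
from h import *
np.set_printoptions(precision=1,suppress=True)
s=env.state();print(s["t"],s["eef_pos"],s["tcp_rot"],s["ft_force"])
for n in["wrist","top"]:
    p,d=env.read_camera(n);cv2.imwrite(f"pics/{n}3.png",p[:,:,::-1] if n=="wrist" else cv2.resize(p[150:300,200:400,::-1],None,fx=4,fy=4))
t=[(*arc(th),50,min(0,-th)) for th in [.06,.03,.01,-.01,-.03,-.05]]
rows(t)
E
```

```text
6.1 [ 574.  -185.8   48.9] [ 3.1 -0.  -0.1] [-0.8  0.8  1. ]
-1, 3.8, 0.3, -1.2, 0, 0, -2.4, -1, 6.2, 0.6, -1.2, 0, 0, -4.2, -1, 7.8, 0.8, -1.2, 0, 0, -5.3, -1, 9.5, 0.9, -1.2, 0, 0, -5.9, -1, 11.1, 1.0, -1.2, 0, 0, -5.9, -1, 12.7, 1.1, -1.2, 0, 0, -5.9,
```

View pics/wrist3.png

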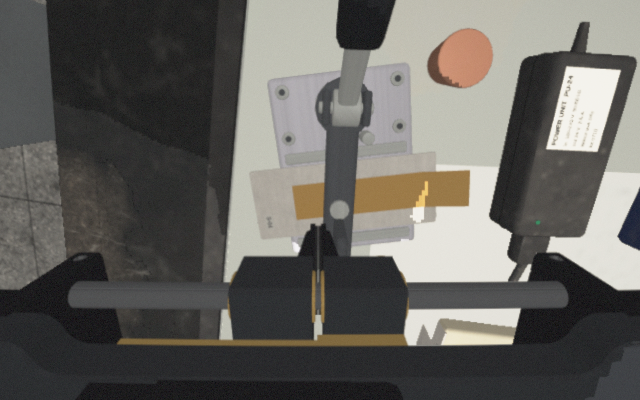

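View pics/top3.png

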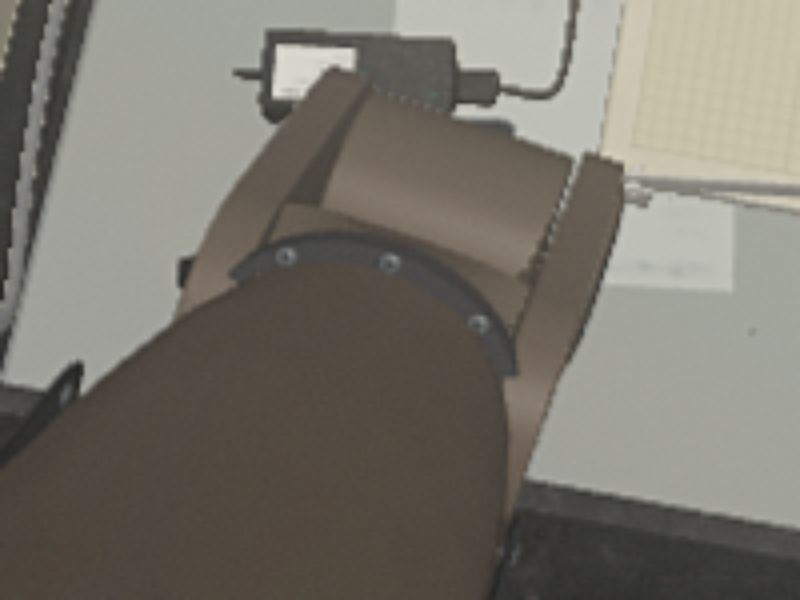

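{"api": "arm_command", "payload": {
  "motion": [-1,3.8,0.3,0,0,0,-2.4,-1,6.2,0.6,0,0,0,-4.2,-1,7.8,0.8,0,0,0,-5.3,-1,8.6,0.9,0,0,0,-6,-1,8.6,0.9,0,0,0,-6]
}}

```text
t: 6.7
eef_pos: [581.9, -186.8, 48.7]
tcp_rot: [3.141, 0.0, 0.004]
ft_force: [-0.9, -0.6, 0.2]
opening: 0.006
```

{"api": "arm_command", "payload": {
  "motion": [-1,1,0,0,0,0,-0.6,-1,2,0,0,0,0,-1.2,-1,2,0,0,0,0,-1.2]
}}

```text
t: 7.0
eef_pos: [584.1, -186.7, 48.8]
tcp_rot: [3.141, -0.0, 0.026]
ft_force: [-2.2, -0.8, 0.1]
opening: 0.006
```

```bash
python3 - <<'E'
from h import *
np.set_printoptions(precision=2,suppress=True)
s=env.state();print(s["t"],s["eef_pos"],s["tcp_rot"],s["ft_force"],s["moment"])
p,d=env.read_camera("wrist");cv2.imwrite("pics/w4.png",p[:,:,::-1])
E
```

```text
7.0 [ 584.1  -186.69   48.75] [ 3.14 -0.    0.03] [-2.22 -0.82  0.14] [-0.21  0.07 -0.03]
```

View pics/w4.png

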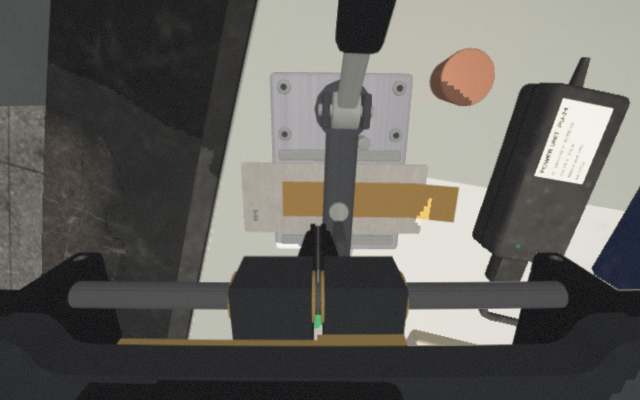

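{"api": "arm_command", "payload": {
  "motion": [-1,1,0,0,0,0,0,-1,2,0,0,0,0,0,-1,2,0,0,0,0,0]
}}

```text
t: 7.35
eef_pos: [586.0, -186.6, 48.7]
tcp_rot: [3.141, 0.0, 0.025]
ft_force: [-1.6, -1.3, 1.3]
opening: 0.005
```

{"api": "arm_command", "payload": {
  "motion": [-1,1,0,0,0,0,0,-1,2,0,0,0,0,0,-1,2,0,0,0,0,0]
}}

```text
t: 7.65
eef_pos: [586.3, -186.6, 48.6]
tcp_rot: [-3.141, 0.004, 0.025]
ft_force: [-11.6, -4.2, 5.1]
opening: 0.005
```

{"api": "arm_command", "payload": {
  "motion": [-1,1.5,0,0,0,0,0,-1,1.5,0,0,0,0,0,-1,1.5,0,0,0,0,0]
}}

```text
t: 7.95
eef_pos: [586.3, -186.6, 48.6]
tcp_rot: [-3.14, 0.007, 0.025]
ft_force: [-19.9, -5.2, 9.5]
opening: 0.003
```

```bash
python3 - <<'E'
from h import *
np.set_printoptions(precision=2,suppress=True)
s=env.state();print(s["t"],s["eef_pos"],s["tcp_rot"],s["ft_force"],s["moment"])
c=env.calibration("wrist");p,d=env.read_camera("wrist");cv2.imwrite("pics/w5.png",cv2.resize(p[50:250,220:480,::-1],None,fx=3,fy=3,interpolation=cv2.INTER_CUBIC))
P=cloud("wrist",d,c);np.save("w5.npy",P)
for l,z in [("pivot",42),("lever_hinge",52),("lever_tip",138)]:
    for x in env.spot_point("wrist",l)[:1]: print(l,x["location"],round(x["confidence"],2),atz("wrist",x["location"],z,c))
E
```

```text
7.95 [ 586.34 -186.58   48.6 ] [-3.14  0.01  0.03] [-19.94  -5.24   9.48] [-0.95  3.01 -0.08]
pivot [341.0, 111.6] 0.73 [ 597.69 -108.22   42.  ]
lever_hinge [339.9, 109.3] 0.71 [ 596.36 -106.75   52.  ]
```

View pics/w5.png

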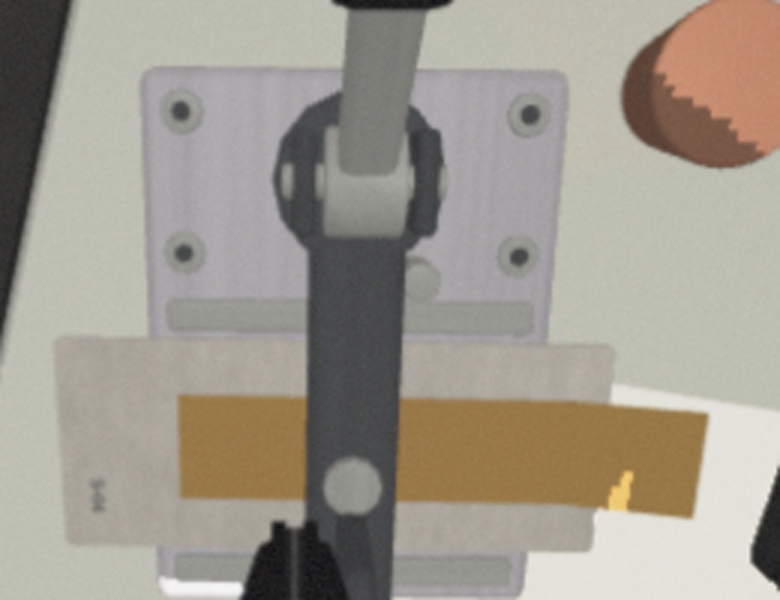

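```bash
python3 - <<'E'
from h import *
np.set_printoptions(precision=1,suppress=True)
P=np.load("top0.npy").reshape(-1,3)
for x in range(450,900,50):
    m=(P[:,0]>x)&(P[:,0]<x+50)&(P[:,1]<400)&(P[:,2]>150)&(P[:,1]>-60)
    if m.sum():print(x,m.sum(),np.percentile(P[m,1],[0.5,5]),P[m,2].max())
s=env.state();print(s["eef_pos"])
H=np.array([-107,52.])
def T(phi,r=60):
    e=H+r*np.array([np.cos(phi),np.sin(phi)])+6.5*np.array([-np.sin(phi),np.cos(phi)])
    y=e[0]-10;return (597-0.026*(y+107),y,e[1],0.026)
t0=T(np.radians(65))
# retreat & approach, rotation kept
print(t0)
rows([(570,-187,48.6,.026),(570,-187,160,.026),(t0[0],t0[1]-25,160,.026),(t0[0],t0[1]-25,t0[2]+2,.026),(t0[0],t0[1]-4,t0[2]+2,.026)])
E
```

```text
500 1025 [110.5 115.7] 265.9322446943819
550 4892 [ 99.4 104.9] 272.94031449358226
600 4860 [86.2 91.9] 273.2437720282337
650 7540 [73.8 81. ] 531.9782579932817
700 5857 [60.3 66.4] 529.006698887131
750 3779 [45.2 51.2] 427.04551756119383
800 7014 [33.9 41.2] 481.975778767993
850 5256 [20.2 26.2] 475.84531574852787
[ 586.3 -186.6   48.6]
(np.float64(596.7538815276937), np.float64(-97.53390491129625), np.float64(109.12548592351354), 0.026)
-1, -16.3, -0.0, 0.1, 0, 0, -0.0, -1, -17.1, -0.2, -111.3, 0, 0, -0.0, -1, 11.3, -63.9, -111.4, 0, 0, -0.0, -1, 11.6, -63.9, -62.5, 0, 0, -0.0, -1, 12.2, -84.9, -62.5, 0, 0, -0.0,
```

{"api": "arm_command", "payload": {
  "motion": [-1,-10,0,0,0,0,0,-1,-20,0,0,0,0,0,-1,-20,0,-40,0,0,0,-1,-20,0,-80,0,0,0,-1,-20,0,-112,0,0,0,-1,-10,-30,-112,0,0,0,-1,8,-64,-112,0,0,0,-1,8,-64,-112,0,0,0,-1,8,-64,-112,0,0,0]
}}

```text
t: 9.05
eef_pos: [595.8, -121.6, 160.7]
tcp_rot: [3.141, -0.0, 0.027]
ft_force: [-0.4, 0.6, -0.2]
opening: 0.006
```

```bash
python3 - <<'E'
from h import *
np.set_printoptions(precision=2,suppress=True)
s=env.state();print(s["t"],s["eef_pos"],s["tcp_rot"],s["ft_force"])
c=env.calibration("wrist");p,d=env.read_camera("wrist");cv2.imwrite("pics/w6.png",p[:,:,::-1])
P=cloud("wrist",d,c)
for l,z in [("pivot",42),("lever_hinge",52),("lever_tip",138),("tab",57)]:
    for x in env.spot_point("wrist",l)[:1]: print(l,x["location"],round(x["confidence"],2),atz("wrist",x["location"],z,c),P[int(x["location"][1]),int(x["location"][0])])
p,d=env.read_camera("scene");cv2.imwrite("pics/s6.png",cv2.resize(p[140:290,220:420,::-1],None,fx=4,fy=4))
E
```

```text
9.05 [ 595.84 -121.64  160.66] [ 3.14 -0.    0.03] [-0.37  0.62 -0.19]
pivot [320.8, 177.7] 0.94 [ 598.93 -110.35   42.  ] [ 597.77 -104.15   64.18]
lever_hinge [317.8, 177.9] 0.67 [ 595.9  -108.12   52.  ] [ 595.04 -103.99   65.14]
lever_tip [322.3, 128.7] 0.64 [597.13 -54.54 138.  ] [597.01 -54.53 133.12]
```

View pics/w6.png

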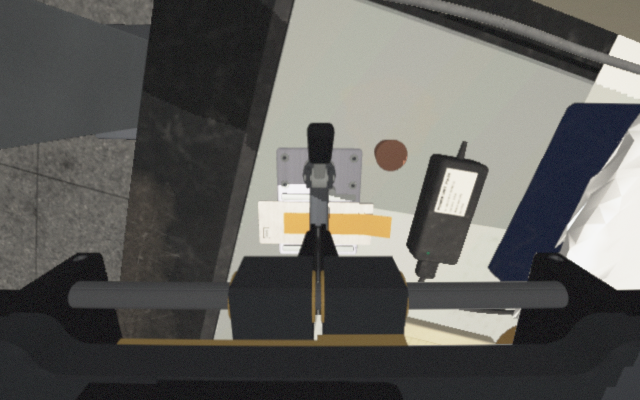

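View pics/s6.png

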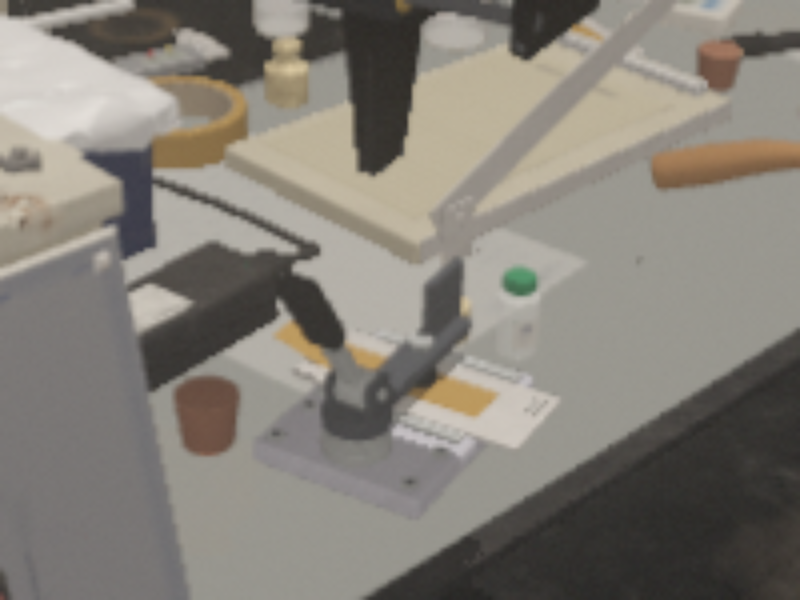

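```bash
python3 - <<'E'
from h import *
H=np.array([-106,52.])
def T(phi,r=60):
    e=H+r*np.array([np.cos(phi),np.sin(phi)])+6*np.array([-np.sin(phi),np.cos(phi)])
    y=e[0]-10;return (597-0.026*(y+107),y,e[1],0.026)
t0=T(np.radians(65));print(t0)
rows([(t0[0],-121.6,112,.026)]+[T(np.radians(a)) for a in [65,60,55,50,45,40,35,30,25,20,15,10,7]])
E
```

```text
(np.float64(596.7160995264622), np.float64(-96.08075101777793), np.float64(108.91417679264319), 0.026)
-1, 1.1, -1.4, 48.7, 0, 0, -0.1, -1, 1.8, -27.0, 51.7, 0, 0, -0.1, -1, 1.7, -31.8, 53.7, 0, 0, -0.1, -1, 1.7, -36.5, 56.1, 0, 0, -0.1, -1, 1.7, -41.0, 58.8, 0, 0, -0.1, -1, 1.7, -45.2, 62.0, 0, 0, -0.1, -1, 1.7, -49.2, 65.5, 0, 0, -0.1, -1, 1.7, -52.8, 69.3, 0, 0, -0.1, -1, 1.7, -56.0, 73.5, 0, 0, -0.1, -1, 1.7, -58.9, 77.9, 0, 0, -0.1, -1, 1.7, -61.4, 82.5, 0, 0, -0.1, -1, 1.7, -63.5, 87.3, 0, 0, -0.1, -1, 1.7, -65.1, 92.3, 0, 0, -0.1, -1, 1.7, -65.9, 95.4, 0, 0, -0.1,
```

{"api": "arm_command", "payload": {
  "motion": [-1,1,0,25,0,0,0,-1,1.5,0,48.7,0,0,0,-1,1.7,-14,50,0,0,0,-1,1.7,-21,51,0,0,0,-1,1.7,-27,51.7,0,0,0,-1,1.7,-31.8,53.7,0,0,0,-1,1.7,-36.5,56.1,0,0,0,-1,1.7,-41,58.8,0,0,0,-1,1.7,-45.2,62,0,0,0,-1,1.7,-49.2,65.5,0,0,0,-1,1.7,-52.8,69.3,0,0,0,-1,1.7,-52.8,69.3,0,0,0]
}}

```text
t: 10.55
eef_pos: [595.9, -69.0, 90.7]
tcp_rot: [-3.141, 0.001, 0.025]
ft_force: [2.0, -0.0, 0.9]
opening: 0.005
```

```bash
python3 - <<'E'
from h import *
np.set_printoptions(precision=2,suppress=True)
s=env.state();print(s["t"],s["eef_pos"],s["tcp_rot"],s["ft_force"])
p,d=env.read_camera("scene");cv2.imwrite("pics/s7.png",cv2.resize(p[140:290,220:420,::-1],None,fx=4,fy=4))
E
```

```text
10.55 [595.93 -68.97  90.74] [-3.14  0.    0.03] [ 1.99 -0.    0.9 ]
```

View pics/s7.png

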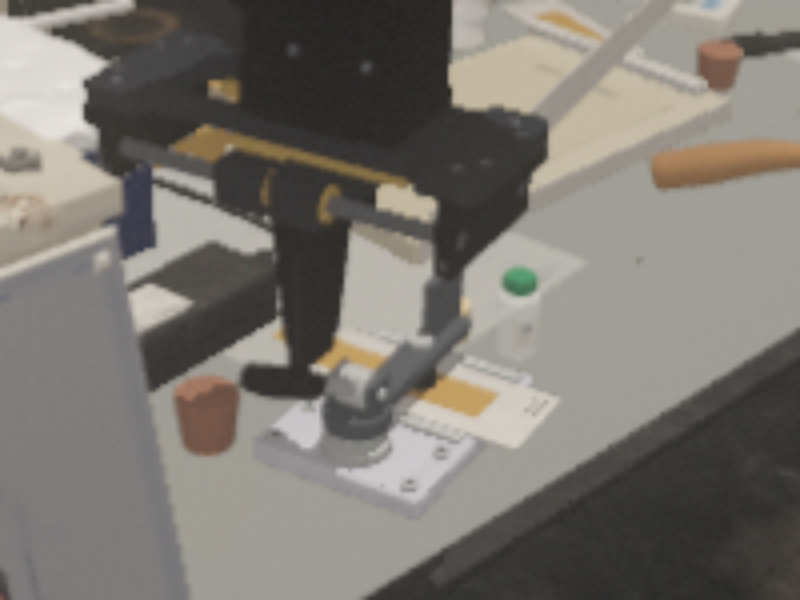

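{"api": "arm_command", "payload": {
  "motion": [-1,0,-3.5,4.2,0,0,0,-1,0,-6,8.6,0,0,0,-1,0,-8.5,13.2,0,0,0,-1,0,-10.5,18,0,0,0,-1,0,-12,23,0,0,0,-1,0,-13,26,0,0,0,-1,0,-13,26,0,0,0]
}}

```text
t: 11.3
eef_pos: [595.7, -56.2, 64.9]
tcp_rot: [-3.141, 0.001, 0.025]
ft_force: [-1.1, 0.3, 1.0]
opening: 0.007
```

{"api": "arm_command", "payload": {
  "motion": [-1,0,0,2,0,0,0,-1,0,0,4,0,0,0,-1,0,0,4,0,0,0]
}}

```text
t: 11.6
eef_pos: [595.8, -56.2, 61.3]
tcp_rot: [-3.141, 0.0, 0.025]
ft_force: [0.1, -0.5, 0.4]
opening: 0.001
```

{"api": "arm_command", "payload": {
  "motion": [-1,0,0,1.5,0,0,0,-1,0,0,3,0,0,0,-1,0,0,3,0,0,0]
}}

```text
t: 11.9
eef_pos: [596.0, -56.3, 59.5]
tcp_rot: [-3.142, -0.001, 0.025]
ft_force: [-4.1, 4.8, 14.6]
opening: 0.008
```

```bash
python3 - <<'E'
from h import *
np.set_printoptions(precision=2,suppress=True)
s=env.state();print(s["t"],s["eef_pos"],s["tcp_rot"],s["ft_force"])
p,d=env.read_camera("scene");cv2.imwrite("pics/s8.png",cv2.resize(p[140:290,220:420,::-1],None,fx=4,fy=4))
E
```

```text
11.9 [596.01 -56.31  59.47] [-3.14 -0.    0.03] [-4.11  4.78 14.62]
```

View pics/s8.png

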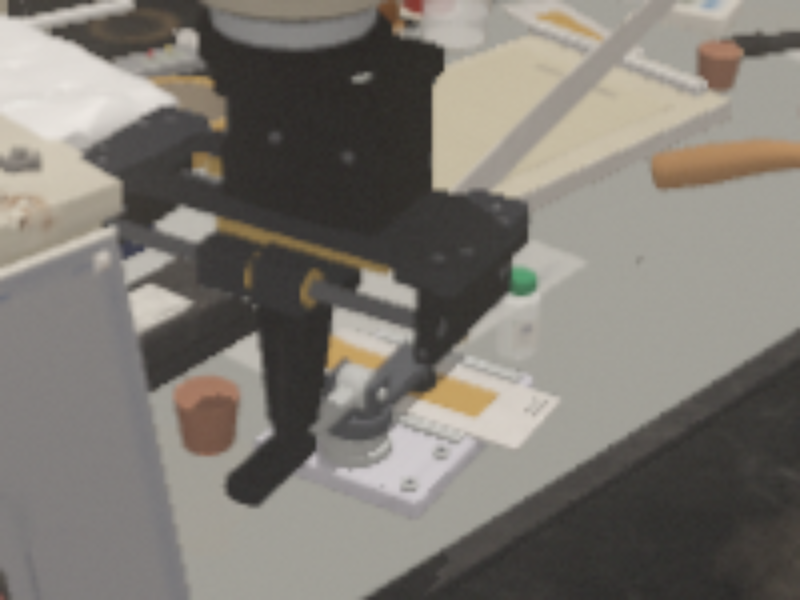

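{"api": "arm_command", "payload": {
  "motion": [-1,0,0,1,0,0,0,-1,0,0,2,0,0,0,-1,0,0,2,0,0,0]
}}

```text
t: 12.25
eef_pos: [596.2, -56.3, 59.1]
tcp_rot: [3.141, -0.002, 0.025]
ft_force: [-7.8, 5.1, 31.2]
opening: 0.004
```

{"api": "arm_command", "payload": {
  "motion": [-1,0,0,-20,0,0,0,-1,0,0,-60,0,0,0,-1,0,20,-105,0,0,0,-1,0,60,-150,0,0,0,-1,0,90,-170,0,0,0,-1,0,90,-170,0,0,0,-1,0,90,-170,0,0,0]
}}

```text
t: 12.95
eef_pos: [597.8, -147.1, 226.1]
tcp_rot: [3.141, -0.0, 0.024]
ft_force: [-1.5, 0.3, -0.5]
opening: 0.006
```

```bash
python3 - <<'E'
from h import *
np.set_printoptions(precision=1,suppress=True)
s=env.state();print(s["t"],s["eef_pos"],s["tcp_rot"],s["ft_force"])
c=env.calibration("wrist");p,d=env.read_camera("wrist");cv2.imwrite("pics/w9.png",cv2.resize(p[80:280,190:450,::-1],None,fx=3,fy=3,interpolation=cv2.INTER_CUBIC))
P=cloud("wrist",d,c)
for l,z in [("lever_hinge",52),("lever_tip",52),("weight",5),("stopper",5),("small_vial",5),("test_plate",17)]:
    for x in env.spot_point("wrist",l)[:1]: print(l,x["location"],round(x["confidence"],2),atz("wrist",x["location"],z,c),P[int(x["location"][1]),int(x["location"][0])])
X=P[:260].reshape(-1,3)
m=(abs(X[:,0]-595)<7)&(X[:,1]>-62)&(X[:,1]<-12)&(X[:,2]>35)
g=X[m];f=np.polyfit(g[:,1],g[:,2],1);print("grip",len(g),"slope deg",np.degrees(np.arctan(f[0])),g.min(0),g.max(0))
p,d=env.read_camera("scene");cv2.imwrite("pics/s9.png",cv2.resize(p[140:290,220:420,::-1],None,fx=4,fy=4))
E
```

```text
12.95 [ 597.8 -147.1  226.1] [ 3.1 -0.   0. ] [-1.5  0.3 -0.5]
lever_hinge [317.8, 142.0] 0.8 [ 597.3 -108.1   52. ] [ 596.4 -106.8   62. ]
lever_tip [323.5, 185.1] 0.75 [ 605.3 -158.6   52. ] [ 604.9 -160.7   44.1]
weight [328.8, 226.9] 0.56 [ 615.9 -232.3    5. ] [ 613.7 -222.1   25.7]
stopper [371.5, 123.6] 0.59 [665.1 -89.2   5. ] [659.  -86.5  35.7]
small_vial [303.7, 231.0] 0.77 [ 580.7 -239.4    5. ] [ 580.7 -229.2   27.8]
test_plate [321.4, 187.6] 0.74 [ 603.6 -171.8   17. ] [595.9 -63.2 396.5]
grip 671 slope deg -0.006061627371794769 [588.  -61.5  56. ] [602.  -12.   61.8]
```

View pics/w9.png

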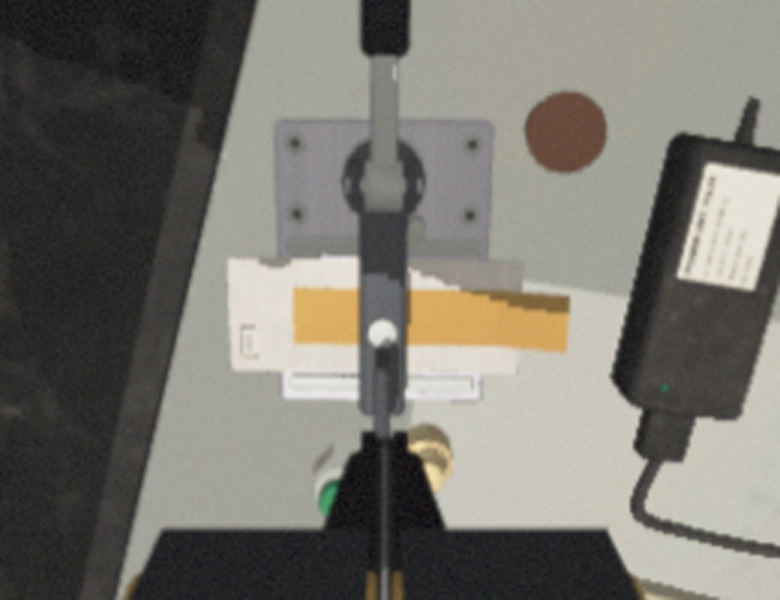

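View pics/s9.png

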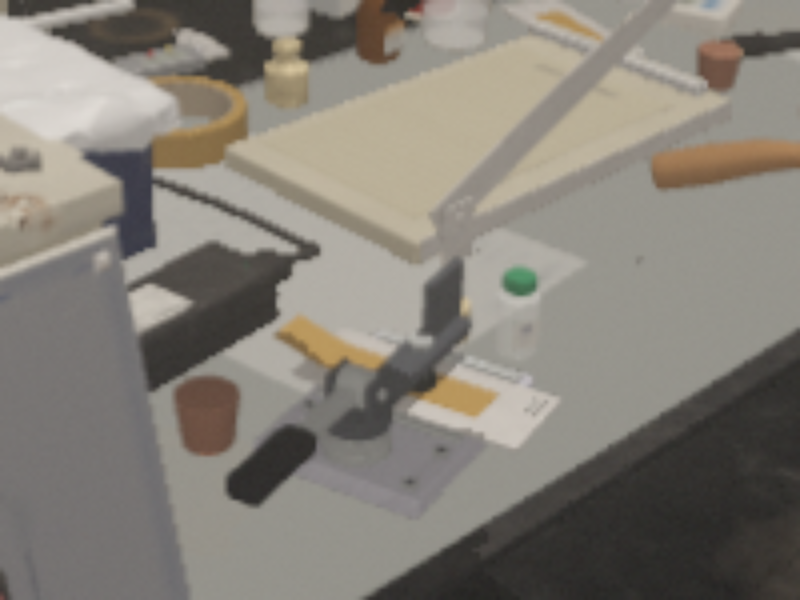

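```bash
python3 - <<'E'
from cell import env
print(env.job_done())
E
```

```text
the job is handed in; nothing more can be done
None
```

The plate is clamped: the strap is home against its stop and the cam lever lies level. I handed the job in at about 13 s with the robot clear of everything.

- **Strap:** I pushed the tab round with the shut fingers until it would move no further. The force rose to about 20 N with no further travel, and the close-up shows the strap against its stop pin.
- **Lever:** Only then did I push the lever down, until it stopped firmly at about 31 N. Its grip measured 0.0° from level in the depth data.
- **Plate and small things:** The plate was found within 0.1 mm of where it was before. The weight, stopper and vial agree with their earlier positions to within 2–7 mm, the scatter of the network estimates, and look unmoved in the pictures.
- **Checks that disagreed:** The first network estimates from the scene and top cameras differed by up to about 25 mm, so I worked from the closer wrist view. In the last picture the network put the lever tip on the strap, which is wrong, so I ignored it and used the depth data. I took no picture after handing in.

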